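# Wedge the rocking service pedestal steady

### The arm

A 6-joint arm with a two-finger parallel gripper is mounted at the origin on the work surface. World frame = base frame: x ahead of the robot, y to its left, z up, the work surface at z = 0. Lengths are in m, angles in degrees, forces in N, time in s.
With the tool pointing down it reaches from about 0.3 to 0.75 m from the base axis. Payload 8.5 kg.
Tool frame: the origin (TCP) lies midway between the tips of the shut fingers; the grasp point (between the pads) lies 19 mm behind it; y points along the fingers, x is the direction in which the jaws open and shut, and the axes are right-handed (so a half turn about y gives the same grasp; the last joint's range is limited). The gripper opens to 85 mm and grips with 20 to 120 N. Pads are 22 mm wide; open, the fingers measure 114 mm over their backs; the gripper's body (76 mm by 85 mm) begins 54 mm behind the grasp point. The pads swing forward as they close: fully open they stand 13 mm farther back than shut.
Start: joints at [-77.825, 21.807, 74.336, -0, 83.858, -12.336], TCP at [0.228, -0.5, 0.231] pointing down, gripper open.
Joint ranges: [-178.18, 178.18], [-50.72, 133.34], [12.68, 142.11], [-81.47, 261.47], [9.98, 163.14], [-165.26, 165.26]. Speed limits (degrees/s): [136.94, 136.94, 180, 180, 180, 180].

### API

Orientations are given as a 3x3 rotation matrix whose columns are the frame's x, y, z axes.
In Python, from rig import env gives the robot as it stands.
- The arm moves only by the tool carry_out, never from a script. Its argument "plan" is a list of rows, each a list of 3 entries, a list of its own where there are three numbers: the shift along the tool's x, y, z in m, then the turn, a rotation vector about the tool's x, y, z in degrees, then the finger opening in m, from 0 to 0.0854. In form: [[[dx, dy, dz], [ax, ay, az], jaw], ...]. A call has 1 to 8 rows; each row shifts and turns the commanded pose from where the row before left it, along the tool's axes as they then stand; what a row does not reach is not made up. A row lasts 1/8 s, in which the tool goes at most 62.5 mm and 10.7 degrees, less where a joint would pass 70% of its speed; a pose out of reach is approached as far as the arm can. A call is refused whole if a number of a shift passes 0.0625 or a number of a turn 10.7, either way. A call with a gripper value outside its range is refused whole. The fingers move at their own pace and stop on an object; "force" is the grip in N (left out, the last holds). Time passes only in rows, so rows that do not move let the fingers close. It gives the time, the measured TCP pose, the force and the opening at its end, in the units of the state.
- env.observe(): the state, without advancing time (a new reading comes with each control period).
- env.get_image(name): name is "scene" or "top" or "wrist"; returns a dict with "image" (420x560x3 uint8, red, green, blue), "vfov" (degrees; the focal length in pixels is half the picture's height over the tangent of half this angle, whatever the lens; pixels are square), "cx", "cy" (the principal point, pixels), "rvec" (rotation vector, rad) and "tvec" (3), from world to camera coordinates, as OpenCV has them; the wrist camera has in their place "tool_from_camera" (4x4, takes a point from camera to tool coordinates, whose origin is the TCP and whose axes are the tool frame's). Camera axes: x right, y down, z forward; pixel columns grow to the right and rows downward; lengths in m; the calibration is good to about 2 mm. The wrist camera is an equidistant fisheye: a pixel r from the principal point sees the ray r / f radians off the axis. A picture is of the moment at which its call begins: read the wrist's pose just before it. There is no depth.
- env.close_job(): hands the job in, once; it reports no verdict.
Trained networks look in a picture, given as the dict that the camera call returned (one of the last four; its "shot" number tells which), for a name from the list of things; names that differ only in an ending like _2 or _b are one class to them, and where a whole thing is asked for, a point or a joint stands for the part that bears it (a point fixed in the world has none). Each returns a list of dicts, best first, with "conf" (0 to 1); they miss things now and then, are a little off and sometimes report something else, mostly with a low value. They report only what shows in the picture. A call takes as long as a camera call. They do not tell look-alikes from the thing itself.
- env.outline_of(target, picture): "mask" (420x560 bool, what is visible of it) and "pixel" ([row, column] in pixels, amid what is visible of it).
The state is a dict: "time_s": time; "q": joint angles; "qvel": joint speeds; "joint_efforts": joint torques, N m; "position": TCP position; "tool_rot": TCP orientation; "ft_force": force on the tool from outside, world axes, zero at the start; "wrist_torque": the same for the moment, N m; "grip_width": finger opening in m.
Only numpy, scipy, OpenCV 4.12 (cv2) and the standard library are available. Lean on these libraries where they do the work, as an engineer would, in place of code of your own. Each camera call takes 0.05 s, during which the arm holds its last target.

### The job

The white service pedestal rocks because the foot next to the wooden wedge is too short. Without picking anything up, push the wedge by its thick end, thin end first, under that foot until it is just snug and the pedestal stays level, then press down firmly (about 10 N) for a second or two on the pedestal's top at that corner to check that it no longer rocks; if it still dips, push the wedge in farther and test again. Do not shove the pedestal out of its place or disturb the other things, and finish with the hand clear.

Things in the scene. Friction and masses are not known exactly. Their poses are not given: they have to be found in the camera images.
- pedestal: white sheet-metal pedestal, blue sockets on its x faces, loose, 3.2-4.2 kg. Origin: on the bench plane below its centre. Box 180 (x) x 200 (y) mm from z = 22 to 170 mm, flat top. Feet: four steel studs, 16 mm thick, at x = +-85, y = +-115 mm, on tabs on the y sides, tops 45-55 mm up. Three have narrow rubber tips and reach the bench; the one at (+85, -115) is short. Left alone it stands level.
- short_foot (a point): on the axis of the short stud, at (85, -115, 28) mm in the pedestal's frame. Its flat lower end hangs an unknown 6 to 9.5 mm above the bench while the pedestal is level
- corner_top (a point): place to press (within 30 mm): on the flat top at (68, -78, 170) mm in the pedestal's frame, near the short foot. Unwedged, 2 to 4 N down here tips the pedestal 0.04 to 0.07 rad until the short foot meets the bench; it rocks back when let go
- wedge: wooden wedge flat on the bench, thin end roughly towards the short foot; 130 (x) x 44 (y) mm, 65-105 g. Origin: centre of its underside; +x points to the thin end. The top slopes from 3 mm high at x = +65 to 15 mm at x = -47 mm; behind it a block heel 26 mm tall. The foot must end on the slope, within 19 mm of the wedge's centre line.
- wedge_heel (a point): centre of the wedge's flat upright end face (44 wide, 26 mm tall), at (-65, 0, 13) mm in the wedge's frame: push here. Sliding free takes about 1 N or less; once it meets the foot the push rises within a few mm: 4 to 6 N is snug, from 8 to 12 N on it only shoves the pedestal away. It stays when let go
- washer: a loose steel washer, 52 mm across, 6 mm thick, lying flat; bystander, leave it alone
- offcut: a plain flat wooden block, 50 x 35 x 18 mm, without taper (not the wedge); bystander, leave it alone
- frame: a square white plastic cover frame, 110 mm wide, 20 mm tall; bystander, leave it alone
- caulking_gun: a yellow caulking gun with black handles, about 400 mm long, lying on its side at the back; bystander, leave it alone
- spout: a bent grey tap spout with steel ends, about 190 mm long, lying flat; bystander, leave it alone
- screwdriver: a screwdriver lying flat; bystander, leave it alone
- bottle: a clear plastic bottle, 66 mm across, 200 mm tall, standing; bystander, leave it alone
Mind the look-alikes: they are no part of the job. Several things look just like the wedge: the one meant starts farthest from the robot's base.

How it is judged:
By the outcome, as a careful person would: the job done as asked, in the order asked, and still so for the second after the job is handed in, with the robot touching nothing.
It also fails if it takes over 51 s, if anything falls off the work surface, if the arm or the gripper's body presses on something with over 40 N, if the wrist force passes 120 N, or if a joint passes its speed limit or range.

## Working session

There is one attempt and no reset: what is moved stays moved. The work goes in short steps, Python scripts to look and compute and a tool call to move; the robot and the scene stay as the last step left them, time stands still between calls to the robot, and variables do not carry over. Pictures are saved under pics/ and viewed, and the job is handed in when it is done.

Besides the shell and the picture viewer there is one more tool, called after ">>>" as name(argument=value, ...) on one line, values as JSON. carry_out: Moves the arm, as the interface text tells. Its arguments: {"type":"object","properties":{"plan":{"type":"array","items":{"type":"array"}},"force":{"type":"number"}},"required":["plan"]}

```bash
mkdir -p pics; ls
cat > h.py <<'E'
import numpy as np,cv2
from rig import env
def K(p):
    f=210/np.tan(np.radians(p['vfov'])/2); return np.array([[f,0,p['cx']],[0,f,p['cy']],[0,0,1]])
def ray(p,px): # px=(col,row)
    R=cv2.Rodrigues(np.array(p['rvec'],float))[0]; t=np.array(p['tvec'],float).ravel()
    C=-R.T@t; d=R.T@np.linalg.inv(K(p))@np.array([px[0],px[1],1.]); return C,d
def onz(p,px,z=0):
    C,d=ray(p,px); return C+d*(z-C[2])/d[2]
def proj(p,P):
    return cv2.projectPoints(np.array(P,float).reshape(-1,3),np.array(p['rvec'],float),np.array(p['tvec'],float),K(p),None)[0].reshape(-1,2)
def save(n,im,s=1):
    im=cv2.resize(im,None,fx=s,fy=s,interpolation=cv2.INTER_CUBIC); cv2.imwrite('pics/'+n,im[...,::-1])
E
python3 - <<'E'
from h import *
import pickle
o=env.observe(); print({k:np.round(v,3).tolist() for k,v in o.items()})
for n in('scene','top'):
    p=env.get_image(n); save(n+'0.png',p['image']); pickle.dump(p,open(n+'0.pkl','wb'))
    for t in('wedge','pedestal','short_foot','offcut','wedge_heel'):
        for d in env.outline_of(t,p): print(n,t,round(d['conf'],2),np.round(d['pixel']),d['mask'].sum(),np.round(onz(p,d['pixel'][::-1]),3))
E
```

```text
pics
{'time_s': 0.0, 'q': [-77.826, 21.842, 74.385, 0.001, 83.858, -12.337], 'qvel': [0.024, -0.067, 0.01, -0.098, -0.058, 0.01], 'joint_efforts': [0.001, -44.846, -23.127, -0.0, 0.005, -0.0], 'position': [0.228, -0.5, 0.231], 'tool_rot': [[0.415, -0.0, 0.91], [-0.91, 0.001, 0.415], [-0.001, -1.0, 0.0]], 'ft_force': [-0.263, -0.481, 0.274], 'wrist_torque': [0.04, -0.008, 0.014], 'grip_width': 0.085}
scene wedge 0.77 [266. 168.] 806 [ 0.391 -0.249  0.   ]
scene wedge 0.7 [237. 120.] 718 [ 0.217 -0.296  0.   ]
scene wedge 0.58 [281. 227.] 848 [ 0.529 -0.159  0.   ]
scene pedestal 0.71 [198. 283.] 7586 [0.396 0.14  0.   ]
scene short_foot 0.6 [198. 278.] 7625 [0.384 0.129 0.   ]
scene offcut 0.74 [288. 283.] 297 [ 0.64  -0.066  0.   ]
scene wedge_heel 0.78 [237. 116.] 714 [ 0.21  -0.305  0.   ]
scene wedge_heel 0.76 [264. 166.] 823 [ 0.38 -0.25  0.  ]
scene wedge_heel 0.65 [281. 227.] 868 [ 0.53 -0.16  0.  ]
top wedge 0.94 [210. 345.] 765 [ 0.536 -0.157  0.   ]
top wedge 0.64 [265. 377.] 697 [ 0.384 -0.245  0.   ]
top wedge 0.24 [228. 258.] 6751 [0.479 0.089 0.   ]
top pedestal 0.71 [114. 281.] 2282 [0.816 0.031 0.   ]
top pedestal 0.61 [228. 256.] 6818 [0.479 0.094 0.   ]
top short_foot 0.95 [227. 258.] 6691 [0.484 0.087 0.   ]
top offcut 0.68 [172. 319.] 204 [ 0.645 -0.082  0.   ]
top wedge_heel 0.9 [208. 344.] 706 [ 0.542 -0.155  0.   ]
top wedge_heel 0.84 [263. 375.] 665 [ 0.391 -0.241  0.   ]
top wedge_heel 0.36 [228. 255.] 6773 [0.48  0.097 0.   ]
top wedge_heel 0.35 [173. 318.] 224 [ 0.641 -0.079  0.   ]
```

View pics/scene0.png

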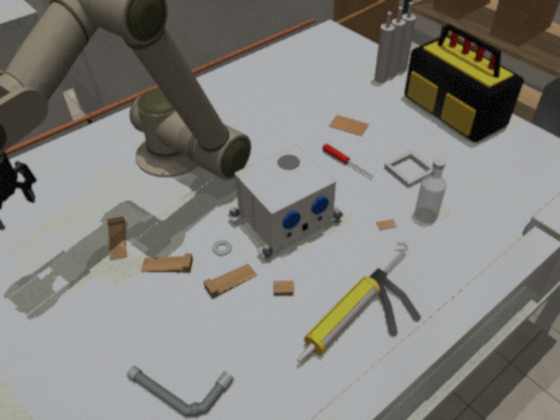

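View pics/top0.png

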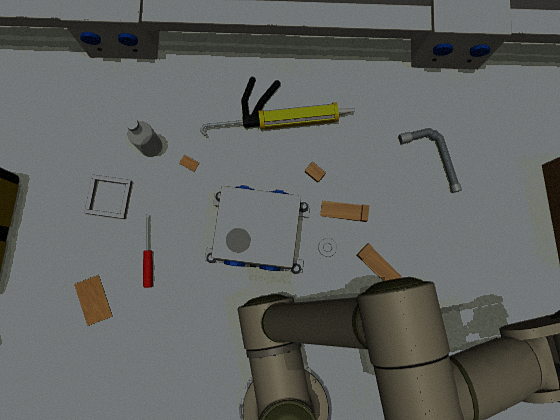

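Run:
```python
import pickle,cv2
from h import save
p=pickle.load(open('top0.pkl','rb'));save('top0c.png',p['image'][150:300,200:420],3.5)
p=pickle.load(open('scene0.pkl','rb'));save('scene0c.png',p['image'][130:310,180:390],3.3)
```

```text
(no output)
```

View pics/top0c.png

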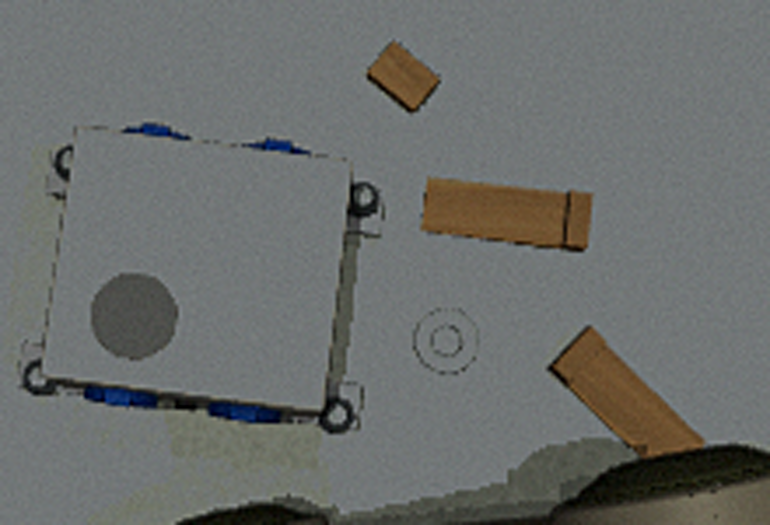

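View pics/scene0c.png

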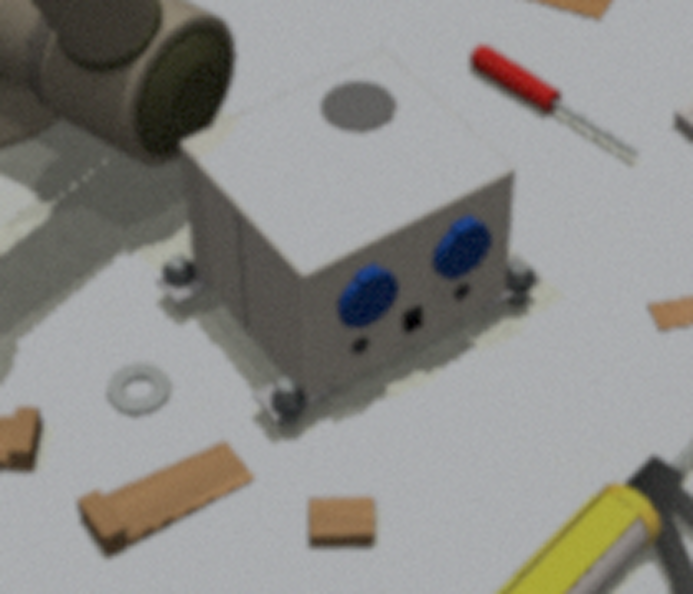

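```bash
cat > fit.py <<'E'
from h import *
from scipy.optimize import minimize
def box(x0,x1,y0,y1,z0,z1): return np.array([[x,y,z] for x in(x0,x1) for y in(y0,y1) for z in(z0,z1)],float)/1000
W=[np.array([[x,y,z] for y in(-22,22) for x,z in((65,0),(65,3),(-47,15),(-47,0))])/1000,box(-65,-47,-22,22,0,26)]
P=[box(-90,90,-100,100,22,170)]
PF=P+[box(sx*85-8,sx*85+8,sy*115-8,sy*115+8,8,50) for sx in(1,-1) for sy in(1,-1)]
def place(q,V):
    c,s=np.cos(q[2]),np.sin(q[2]); return V@np.array([[c,-s,0],[s,c,0],[0,0,1]]).T+[q[0],q[1],0]
S=8
def sil(p,q,parts):
    m=np.zeros((420*1,560*1),np.float32); M=np.zeros((1680,2240),np.uint8)
    for V in parts:
        u=(proj(p,place(q,V))+.5)*4-.5
        h=cv2.convexHull(np.round(u*16).astype(np.int32).reshape(-1,1,2)); cv2.fillPoly(M,[h],1,shift=4)
    return cv2.resize(M.astype(np.float32),(560,420),interpolation=cv2.INTER_AREA)
def fit(obs,parts,q0):
    def L(q):
        t=0
        for p,m in obs:
            s=sil(p,q,parts); t+=np.abs(s-m).sum()/m.sum()
        return t
    best=None
    for k in range(2):
        r=minimize(L,q0,method='Nelder-Mead',options=dict(initial_simplex=np.array([q0,np.add(q0,[.008,0,0]),np.add(q0,[0,.008,0]),np.add(q0,[0,0,.08])]),xatol=1e-5,fatol=1e-5)); q0=r.x
    return r.x,r.fun
E
python3 - <<'E'
from fit import *
obsW=[];obsP=[]
for n in('scene','top'):
    p=env.get_image(n)
    ds=env.outline_of('wedge',p); d=[d for d in ds if np.hypot(*(onz(p,d['pixel'][::-1])[:2]-[.535,-.157]))<.03]
    if d: obsW.append((p,d[0]['mask'].astype(np.float32)))
    ds=[d for d in env.outline_of('short_foot',p) if 5000<d['mask'].sum()]
    if ds: obsP.append((p,ds[0]['mask'].astype(np.float32)))
    im=p['image'].copy(); im[obsP[-1][1]>0,0]=255; im[obsW[-1][1]>0,2]=255; save(n+'_m.png',im[130:310,180:420],3)
for nm,obs,parts,q0 in(('W',obsW,W,[.535,-.157,np.pi*.98]),('P',obsP,PF,[.47,.07,-.1])):
    for o in(obs,obs[:1],obs[1:]):
        q,f=fit(o,parts,q0); print(nm,len(o),np.round(q[:2],4),np.degrees(q[2]).round(2),round(f,3))
        if o is obs:
            for (p,m),n in zip(obs,('scene','top')):
                im=p['image'].copy(); s=sil(p,q,parts)
                big=cv2.resize(im,None,fx=4,fy=4)
                for V in parts:
                    u=(proj(p,place(q,V))+.5)*4-.5; cv2.polylines(big,[cv2.convexHull(u.astype(np.int32))],True,(255,0,0),1)
                save(f'{n}_fit{nm}.png',big[520:1240,720:1500])
print(env.observe()['time_s'])
E
```

```text
W 2 [ 0.535  -0.1555] 263.42 0.309
W 1 [ 0.5363 -0.1564] 257.96 0.18
W 1 [ 0.5341 -0.1547] 265.68 0.086
P 2 [0.4655 0.0877] -5.59 0.127
P 1 [0.4686 0.0854] -5.99 0.047
P 1 [0.4645 0.0878] -5.8 0.072
0.9
```

Run:
```python
from fit import *
obsW=[]
for n in('scene','top'):
    p=env.get_image(n)
    ds=env.outline_of('wedge',p); d=[d for d in ds if np.hypot(*(onz(p,d['pixel'][::-1])[:2]-[.535,-.157]))<.03]
    if d: obsW.append((p,d[0]['mask'].astype(np.float32)))
obs=obsW
for o in(obs,obs[:1],obs[1:]):
        q,f=fit(o,W,[.535,-.155,1.5]); print(len(o),np.round(q[:2],4),np.degrees(q[2]).round(2),round(f,3))
        if len(o)==2:
            for (p,m),n in zip(obs,('scene','top')):
                big=cv2.resize(p['image'],None,fx=4,fy=4)
                for V in W:
                    u=(proj(p,place(q,V))+.5)*4-.5; cv2.polylines(big,[cv2.convexHull(u.astype(np.int32))],True,(255,0,0),1)
                for V in PF:
                    u=(proj(p,place([.466,.0868,np.radians(-5.8)],V))+.5)*4-.5; cv2.polylines(big,[cv2.convexHull(u.astype(np.int32))],True,(0,255,0),1)
                save(f'{n}_fitW.png',big[520:1240,(720 if n=='scene' else 800):1500])
print(env.observe()['time_s'])
```

```text
2 [ 0.535  -0.1527] 83.84 0.118
1 [ 0.5358 -0.1529] 83.85 0.05
1 [ 0.5342 -0.1524] 83.72 0.049
1.1
```

View pics/scene_fitW.png

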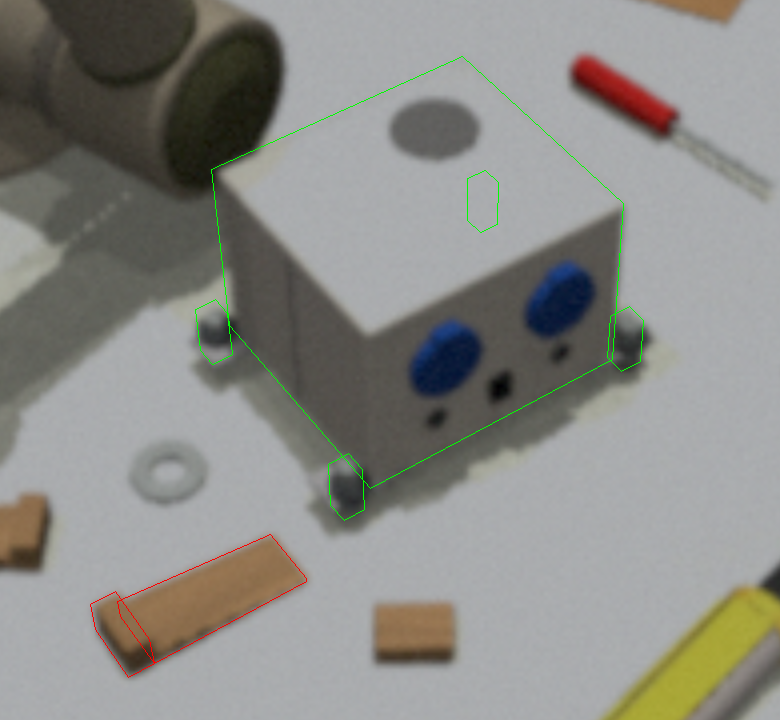

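View pics/top_fitW.png

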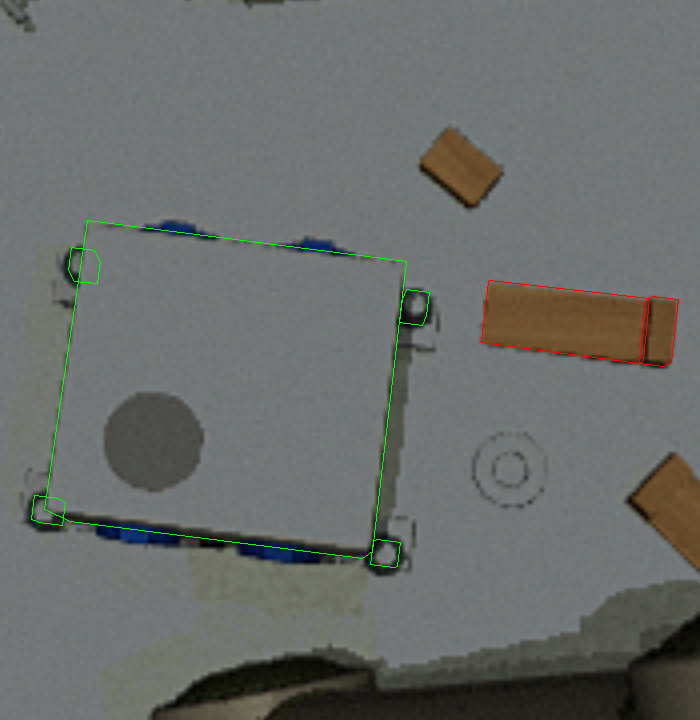

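```bash
cat > pl.py <<'E'
from h import *
from scipy.spatial.transform import Rotation as Ro
def plan(Pt,yawx,n,jaw):
    # target TCP, tool x yaw in deg, tool down
    o=env.observe(); R=np.array(o['tool_rot']); p=np.array(o['position'])
    a=np.radians(yawx); tx=np.array([np.cos(a),np.sin(a),0]);ty=np.array([0,0,-1.]); Rt=np.c_[tx,ty,np.cross(tx,ty)]
    rv=Ro.from_matrix(R.T@Rt).as_rotvec(); step=(np.array(Pt)-p)/n
    for i in range(n):
        Ri=R@Ro.from_rotvec(rv*i/n).as_matrix()
        print([np.round(Ri.T@step,4).tolist(),np.round(np.degrees(rv/n),2).tolist(),jaw])
E
python3 -c "
from pl import *
plan([.524,-.258,.231],-6.2,8,0)"
```

```text
[[-0.0122, 0.0, 0.0462], [0.0, -7.41, 0.0], 0]
[[-0.0062, 0.0, 0.0474], [0.0, -7.41, 0.0], 0]
[[-0.0, 0.0, 0.0478], [0.0, -7.41, 0.0], 0]
[[0.0062, 0.0, 0.0474], [0.0, -7.41, 0.0], 0]
[[0.0122, 0.0, 0.0462], [0.0, -7.41, 0.0], 0]
[[0.0181, 0.0, 0.0443], [0.0, -7.41, 0.0], 0]
[[0.0236, 0.0, 0.0416], [0.0, -7.41, 0.0], 0]
[[0.0288, 0.0, 0.0382], [0.0, -7.41, 0.0], 0]
```

Look-alikes in the top image: A (345,210), distance 0.56 m; B (377,265), 0.46 m; C hidden under the arm (scene 120,237), 0.37 m; plus the flat offcut (315,172). A is the farthest of the wedges and the one by the short foot, and the close crops confirm its heel and taper. So I chose A.

>>> carry_out(plan=[[[-0.012,0,0.046],[0,-7.4,0],0],[[-0.006,0,0.047],[0,-7.4,0],0],[[0,0,0.048],[0,-7.4,0],0],[[0.006,0,0.047],[0,-7.4,0],0],[[0.012,0,0.046],[0,-7.4,0],0],[[0.018,0,0.044],[0,-7.4,0],0],[[0.024,0,0.042],[0,-7.4,0],0],[[0.029,0,0.038],[0,-7.4,0],0]])

```text
time_s: 2.1
position: [0.5248, -0.2579, 0.2314]
tool_rot: [[0.994, 0.0, 0.105], [-0.105, -0.0, 0.994], [0.0, -1.0, -0.0]]
ft_force: [0.6, -0.3, -0.5]
grip_width: -0.0
```

Run:
```python
from pl import *
o=env.observe();print(o['position'],np.round(o['tool_rot'],3),o['grip_width'],o['ft_force'],o['time_s'])
p=env.get_image('top');save('top1.png',p['image'],1.4)
p=env.get_image('wrist');save('wr1.png',p['image'],1.4)
plan([.524,-.255,.010],-6.2,6,0)
```

```text
[ 0.52481718 -0.25789683  0.23137905] [[ 0.994  0.     0.105]
 [-0.105 -0.     0.994]
 [ 0.    -1.    -0.   ]] -4.7667359572897495e-05 [ 0.6127772  -0.26725622 -0.45483982] 2.1
[[-0.0004, 0.0368, 0.0001], [-0.01, 0.05, 0.0], 0]
[[-0.0004, 0.0368, 0.0001], [-0.01, 0.05, 0.0], 0]
[[-0.0004, 0.0368, 0.0001], [-0.01, 0.05, 0.0], 0]
[[-0.0004, 0.0368, 0.0001], [-0.01, 0.05, 0.0], 0]
[[-0.0004, 0.0368, 0.0001], [-0.01, 0.05, 0.0], 0]
[[-0.0004, 0.0368, 0.0001], [-0.01, 0.05, 0.0], 0]
```

View pics/wr1.png

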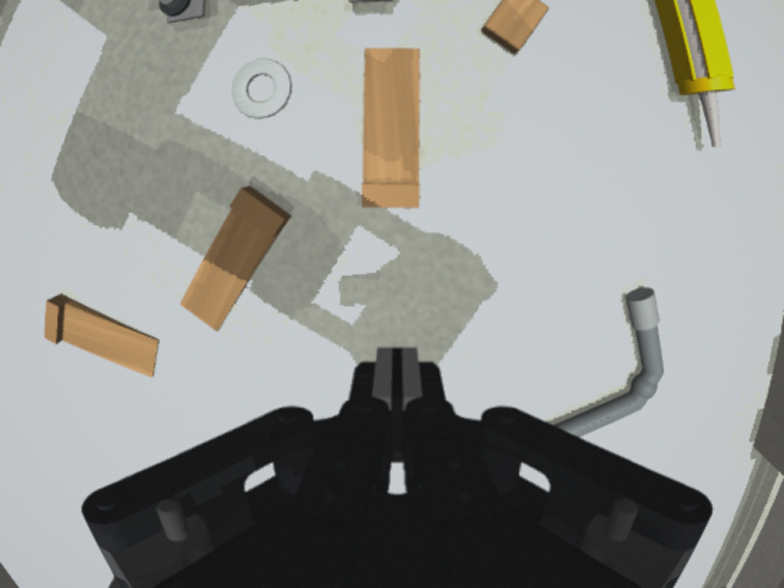

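View pics/top1.png

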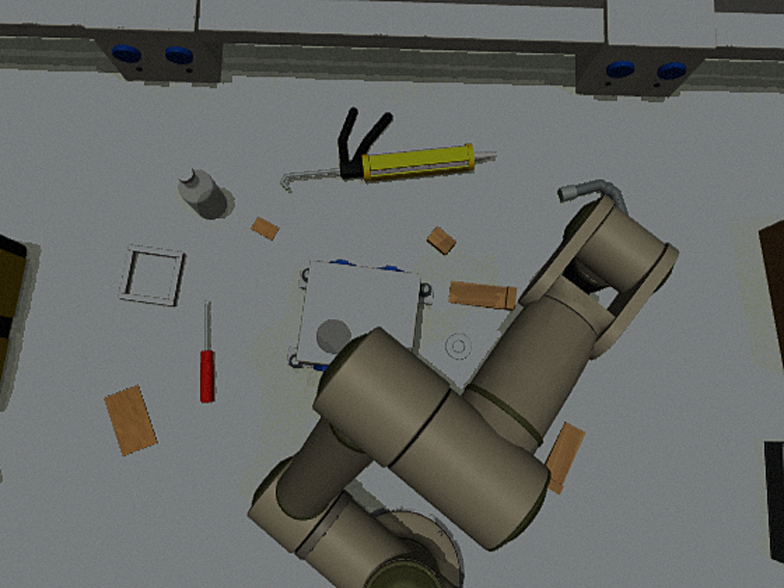

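>>> carry_out(plan=[[[0,0.036,0],[0,0,0],0],[[0,0.037,0],[0,0,0],0],[[0,0.037,0],[0,0,0],0],[[0,0.037,0],[0,0,0],0]])

```text
time_s: 2.7
position: [0.5232, -0.2596, 0.0833]
tool_rot: [[0.994, 0.0, 0.111], [-0.111, -0.0, 0.994], [0.0, -1.0, -0.0]]
ft_force: [1.1, 0.4, -0.7]
grip_width: -0.0002
```

Run:
```python
from pl import *
o=env.observe();print(o['position'],o['ft_force'],o['time_s'])
p=env.get_image('scene');save('sc2.png',p['image'],1.4)
p=env.get_image('wrist');save('wr2.png',p['image'],1.4)
```

```text
[ 0.52321786 -0.25955412  0.08328286] [ 1.08235414  0.37832215 -0.68914238] 2.7
```

View pics/sc2.png

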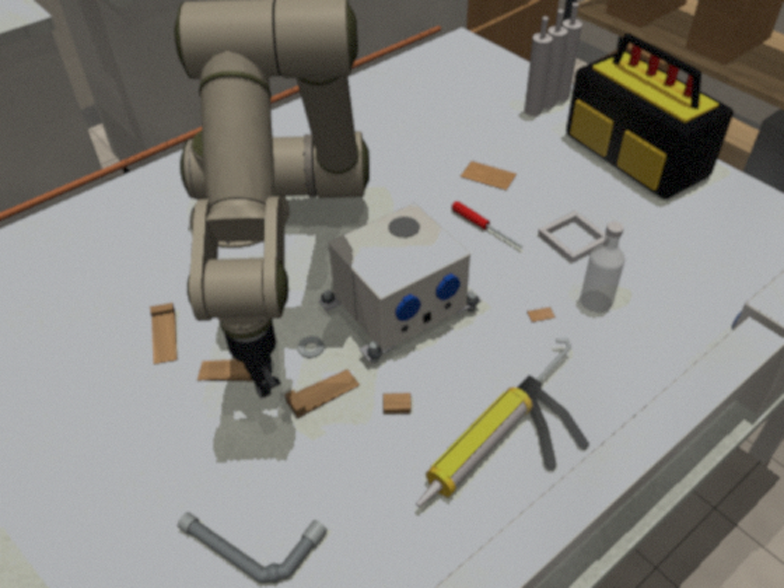

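View pics/wr2.png

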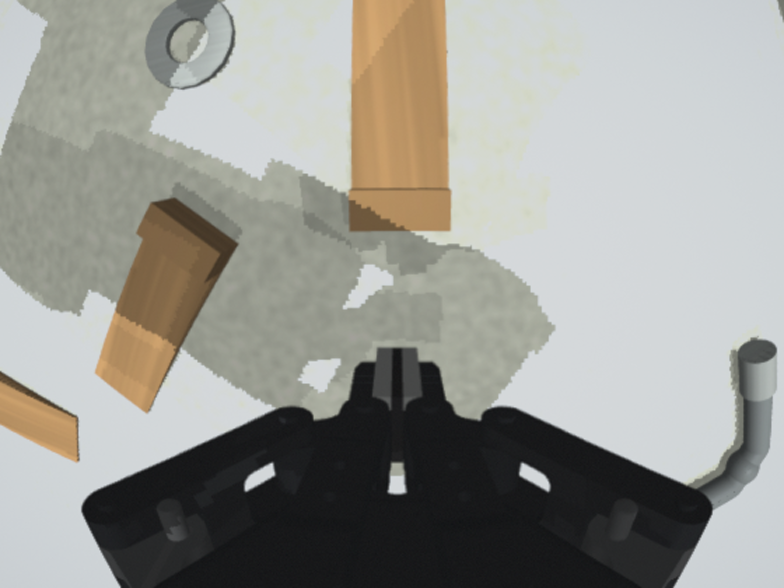

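>>> carry_out(plan=[[[0.0005,0.037,0.003],[0,0,0],0],[[0,0.025,0],[0,0,0],0],[[0,0.012,0],[0,0,0],0],[[0,0,0],[0,0,0],0]])

```text
time_s: 3.3
position: [0.5247, -0.2565, 0.0109]
tool_rot: [[0.994, 0.0, 0.11], [-0.11, -0.0, 0.994], [0.0, -1.0, -0.0]]
ft_force: [-0.8, -0.0, -0.3]
grip_width: -0.0
```

Run:
```python
from pl import *
o=env.observe();print(o['position'],o['ft_force'],o['time_s'])
p=env.get_image('wrist');save('wr3.png',p['image'],1.4)
```

```text
[ 0.52468906 -0.2565302   0.01092419] [-0.77802658 -0.01608217 -0.31346038] 3.3
```

View pics/wr3.png

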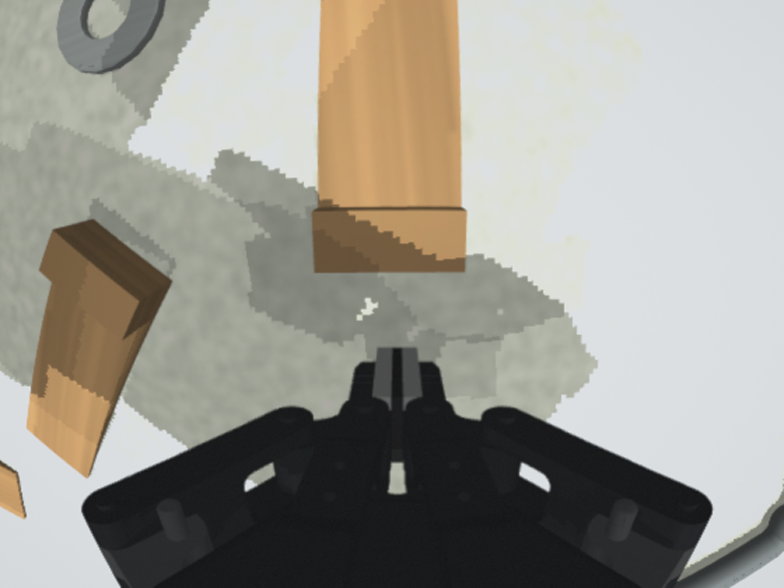

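>>> carry_out(plan=[[[-0.002,0.002,0.008],[0,0,0],0],[[0,0,0.008],[0,0,0],0],[[0,0,0.004],[0,0,0],0],[[0,0,0.004],[0,0,0],0],[[0,0,0.004],[0,0,0],0],[[0,0,0.004],[0,0,0],0],[[-0.0005,0,0.004],[0,0,0],0],[[-0.0005,0,0.004],[0,0,0],0]])

```text
time_s: 4.35
position: [0.5259, -0.2159, 0.0084]
tool_rot: [[0.994, 0.0, 0.11], [-0.11, -0.0, 0.994], [0.0, -1.0, -0.0]]
ft_force: [0.6, -1.3, 1.0]
grip_width: -0.0002
```

Run:
```python
from pl import *
o=env.observe();print(o['position'],o['ft_force'],o['time_s'])
p=env.get_image('wrist');save('wr4.png',p['image'],1.4)
p=env.get_image('top');save('top4.png',p['image'][150:300,200:420],3.5)
```

```text
[ 0.52592374 -0.21590594  0.00837141] [ 0.57663856 -1.32036292  1.00219451] 4.35
```

View pics/wr4.png

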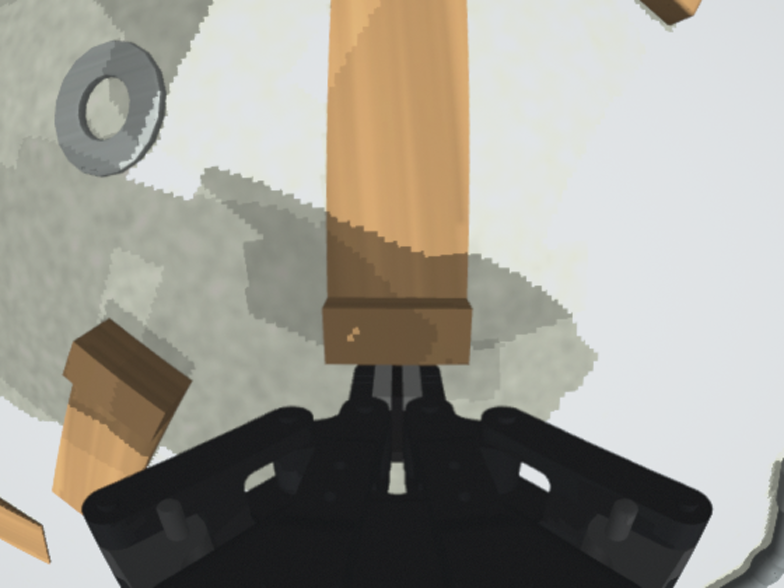

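View pics/top4.png

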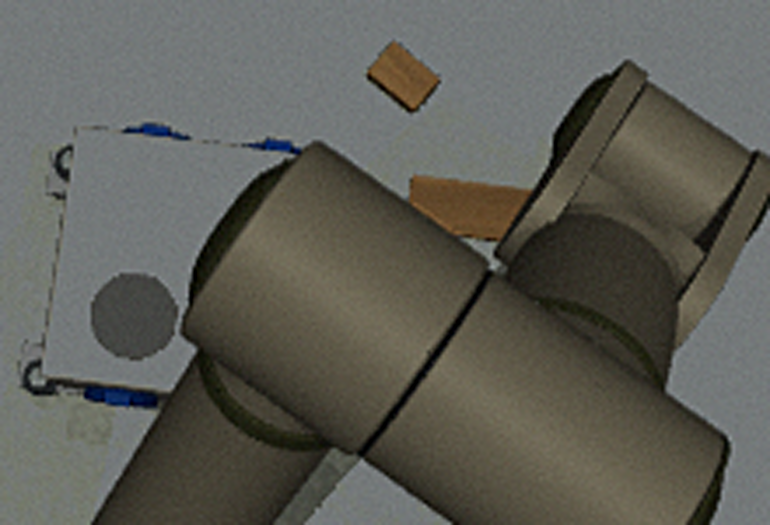

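>>> carry_out(plan=[[[-0.0005,0,0.005],[0,0,0],0],[[-0.0005,0,0.005],[0,0,0],0],[[-0.0005,0,0.005],[0,0,0],0],[[-0.0005,0,0.005],[0,0,0],0],[[-0.0005,0,0.005],[0,0,0],0],[[-0.0005,0,0.005],[0,0,0],0],[[-0.0005,0,0.005],[0,0,0],0],[[-0.0005,0,0.005],[0,0,0],0]])

```text
time_s: 5.45
position: [0.5263, -0.1755, 0.0083]
tool_rot: [[0.994, 0.0, 0.11], [-0.11, 0.0, 0.994], [0.0, -1.0, 0.0]]
ft_force: [-0.2, -0.3, -0.7]
grip_width: 0.0002
```

Run:
```python
from pl import *
o=env.observe();print(o['position'],o['ft_force'],o['time_s'])
p=env.get_image('wrist');save('wr5.png',p['image'],1.4)
p=env.get_image('scene');save('sc5.png',p['image'][130:310,180:390],3.3)
```

```text
[ 0.52630849 -0.17548046  0.00832463] [-0.23769101 -0.32998623 -0.65016938] 5.45
```

View pics/wr5.png

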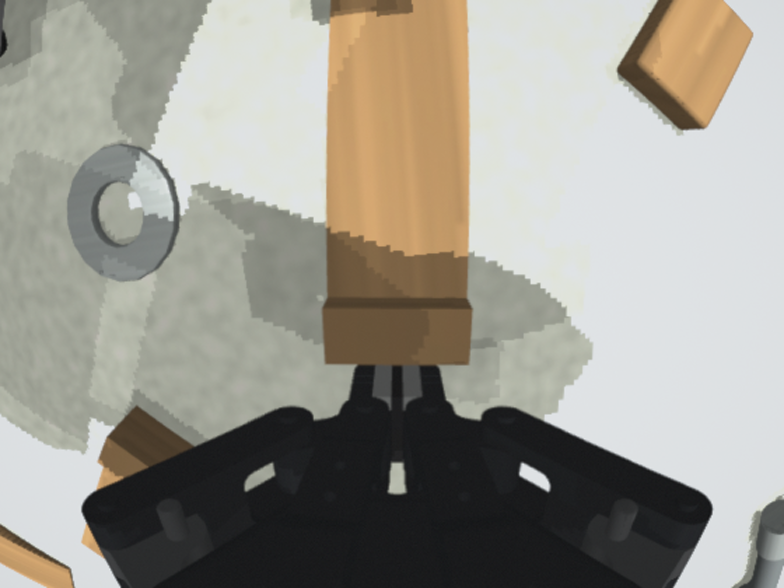

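View pics/sc5.png

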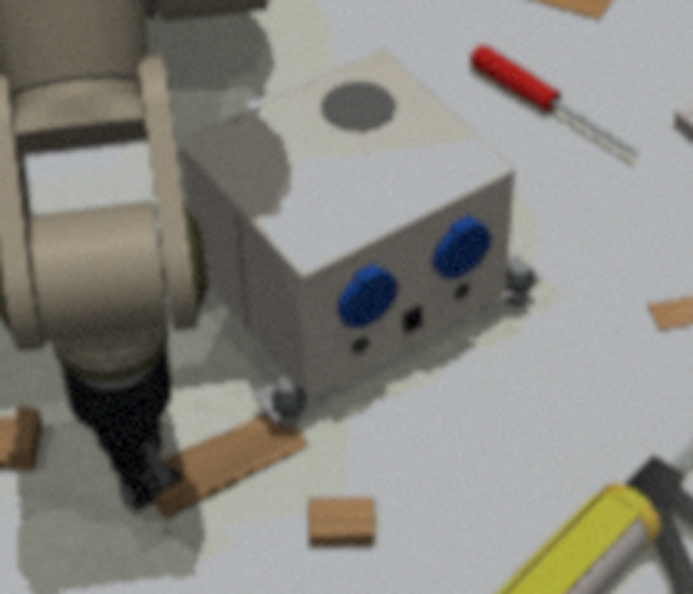

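>>> carry_out(plan=[[[-0.0003,0,0.003],[0,0,0],0],[[-0.0003,0,0.003],[0,0,0],0],[[-0.0003,0,0.003],[0,0,0],0],[[-0.0003,0,0.003],[0,0,0],0],[[-0.0003,0,0.003],[0,0,0],0]])

```text
time_s: 6.18
position: [0.5265, -0.1606, 0.0083]
tool_rot: [[0.994, 0.0, 0.11], [-0.11, 0.0, 0.994], [0.0, -1.0, 0.0]]
ft_force: [-0.4, -0.6, -0.4]
grip_width: 0.0
```

Run:
```python
from fit import *
o=env.observe();print(o['position'],o['ft_force'],o['time_s'])
p=env.get_image('wrist');save('wr6.png',p['image'],1.4)
# project foot points into wrist
T=np.array(p['tool_from_camera']);R=np.array(o['tool_rot']);t=np.array(o['position'])
p2=env.get_image('scene');save('sc6.png',p2['image'][130:310,180:390],3.3)
d=[d for d in env.outline_of('wedge',p2) if np.hypot(*(onz(p2,d['pixel'][::-1])[:2]-[.535,-.09]))<.04]
for x in d[:1]:
    q,f=fit([(p2,x['mask'].astype(np.float32))],W,[.535,-.09,1.46]);print(q[:2],np.degrees(q[2]),f)
```

```text
[ 0.52645863 -0.16056172  0.00832347] [-0.36125541 -0.63687691 -0.44404716] 6.175
[ 0.53911756 -0.08327903] 82.53984577124123 0.32483431696891785
```

View pics/wr6.png

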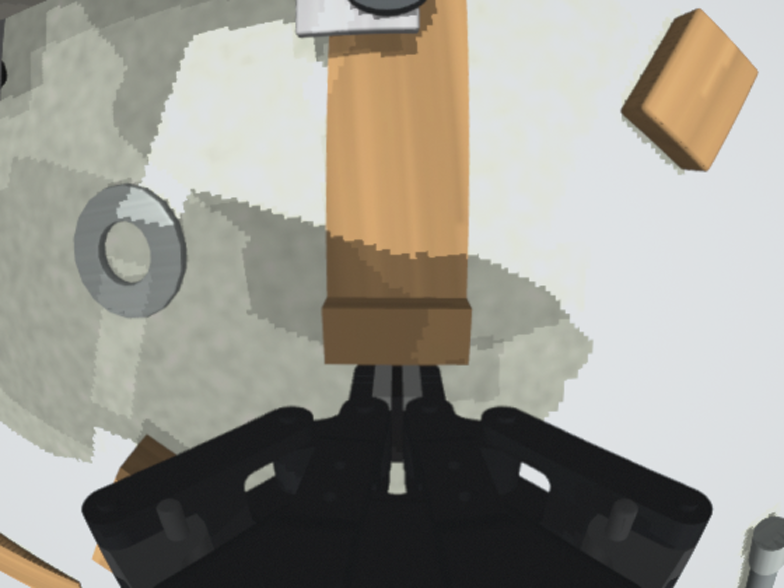

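View pics/sc6.png

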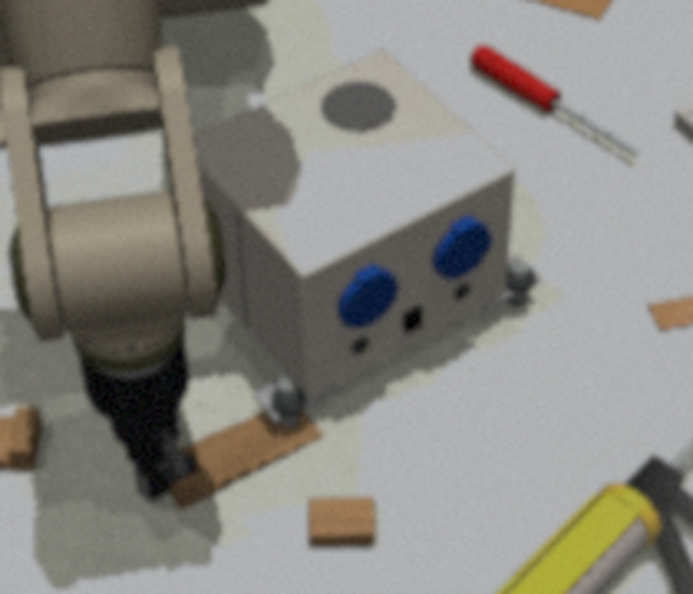

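>>> carry_out(plan=[[[-0.0002,0,0.002],[0,0,0],0],[[-0.0002,0,0.002],[0,0,0],0],[[-0.0002,0,0.002],[0,0,0],0],[[-0.0002,0,0.002],[0,0,0],0],[[0,0,0],[0,0,0],0]])

```text
time_s: 6.95
position: [0.5265, -0.1525, 0.0083]
tool_rot: [[0.994, -0.0, 0.109], [-0.109, 0.0, 0.994], [-0.0, -1.0, 0.0]]
ft_force: [0.7, 0.4, 1.1]
grip_width: -0.0003
```

>>> carry_out(plan=[[[-0.0001,0,0.002],[0,0,0],0],[[0,0,0.002],[0,0,0],0],[[0,0,0],[0,0,0],0]])

```text
time_s: 7.32
position: [0.5268, -0.1485, 0.0083]
tool_rot: [[0.994, -0.0, 0.109], [-0.109, 0.0, 0.994], [-0.0, -1.0, 0.0]]
ft_force: [1.0, 0.2, 0.4]
grip_width: 0.0004
```

>>> carry_out(plan=[[[0,0,0.0015],[0,0,0],0],[[0,0,0.0015],[0,0,0],0]])

```text
time_s: 7.58
position: [0.5272, -0.1458, 0.0083]
tool_rot: [[0.994, 0.0, 0.11], [-0.11, -0.0, 0.994], [0.0, -1.0, -0.0]]
ft_force: [0.3, -1.4, -1.0]
grip_width: -0.0001
```

>>> carry_out(plan=[[[0,0,0.0015],[0,0,0],0],[[0,0,0.0015],[0,0,0],0]])

```text
time_s: 7.82
position: [0.5276, -0.1432, 0.0084]
tool_rot: [[0.994, 0.0, 0.11], [-0.11, -0.001, 0.994], [0.0, -1.0, -0.001]]
ft_force: [-0.7, -4.7, -1.1]
grip_width: 0.0003
```

Run:
```python
from pl import *
o=env.observe();print(o['position'],o['ft_force'],o['time_s'])
p=env.get_image('wrist');save('wr7.png',p['image'],1.4)
p=env.get_image('scene');save('sc7.png',p['image'][130:310,180:390],3.3)
```

```text
[ 0.52763566 -0.14315136  0.0083506 ] [-0.74768867 -4.73666719 -1.11141328] 7.825
```

View pics/wr7.png

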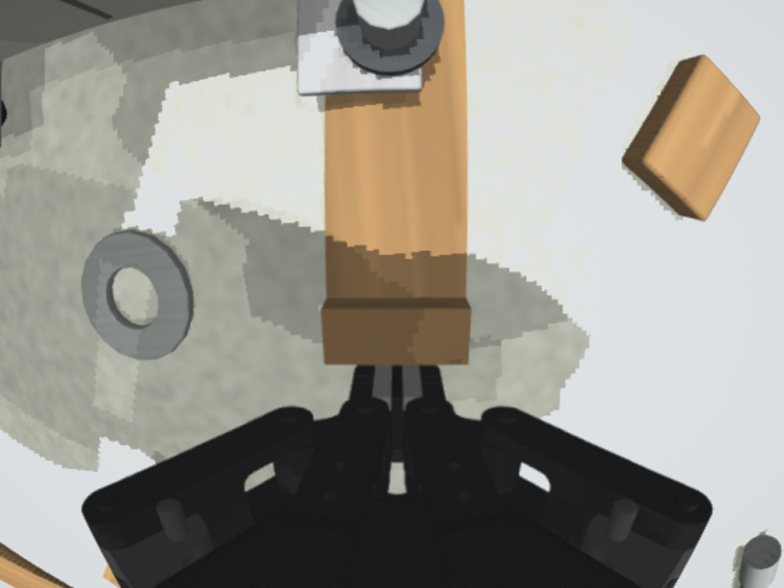

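View pics/sc7.png

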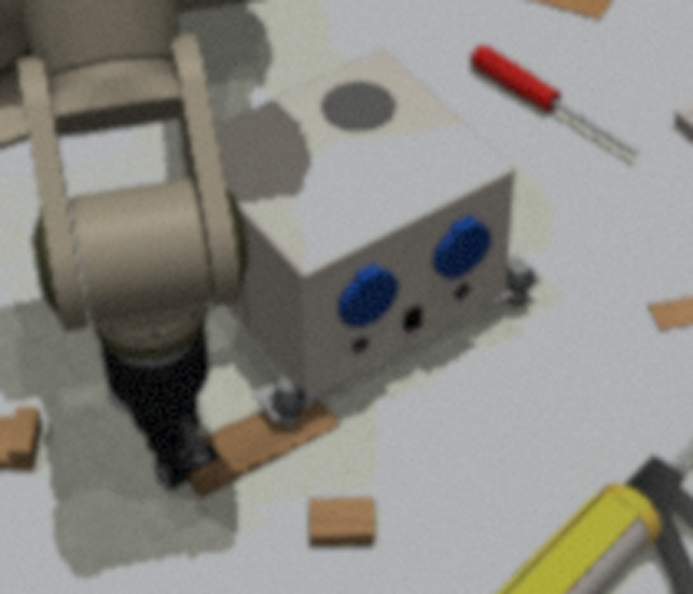

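>>> carry_out(plan=[[[0,0,0.0005],[0,0,0],0],[[0,0,0],[0,0,0],0]])

```text
time_s: 8.18
position: [0.5277, -0.1426, 0.0083]
tool_rot: [[0.994, 0.0, 0.11], [-0.11, -0.001, 0.994], [0.0, -1.0, -0.001]]
ft_force: [-0.5, -6.2, -1.1]
grip_width: -0.0003
```

>>> carry_out(plan=[[[0,0,0],[0,0,0],0]])

```text
time_s: 8.3
position: [0.5277, -0.1426, 0.0083]
tool_rot: [[0.994, 0.0, 0.11], [-0.11, -0.0, 0.994], [0.0, -1.0, -0.0]]
ft_force: [-0.6, -4.9, -1.8]
grip_width: 0.0003
```

>>> carry_out(plan=[[[0,0,-0.008],[0,0,0],0],[[0,0,-0.015],[0,0,0],0],[[0,-0.01,-0.015],[0,0,0],0],[[0,-0.04,-0.01],[0,0,0],0],[[0,-0.05,0],[0,0,0],0],[[0,-0.05,0],[0,0,0],0],[[0,-0.05,0],[0,0,0],0],[[0,-0.02,0],[0,0,0],0]])

```text
time_s: 9.3
position: [0.5226, -0.1911, 0.2323]
tool_rot: [[0.994, 0.005, 0.11], [-0.11, -0.003, 0.994], [0.005, -1.0, -0.002]]
ft_force: [-0.2, 0.4, -1.1]
grip_width: 0.0001
```

Run:
```python
from fit import *
from pl import plan
import pickle
o=env.observe();print(o['position'],o['ft_force'],o['time_s'])
p=env.get_image('wrist');save('wr8.png',p['image'],1.4)
p=env.get_image('scene');save('sc8.png',p['image'][130:310,180:390],3.3);pickle.dump(p,open('scene8.pkl','wb'))
d=[d for d in env.outline_of('short_foot',p) if d['mask'].sum()>4000]
if d:
    q,f=fit([(p,d[0]['mask'].astype(np.float32))],PF,[.4686,.0854,np.radians(-6)]);print('P',q[:2],np.degrees(q[2]),f)
d=[d for d in env.outline_of('wedge',p) if np.hypot(*(onz(p,d['pixel'][::-1])[:2]-[.54,-.075]))<.04]
if d:
    q,f=fit([(p,d[0]['mask'].astype(np.float32))],W,[.54,-.07,1.46]);print('W',q[:2],np.degrees(q[2]),f)
plan([.526,0.0,.205],-6.2,5,0)
```

```text
[ 0.52255525 -0.19105997  0.23232373] [-0.18518927  0.4432036  -1.1437983 ] 9.3
P [0.46786641 0.08613047] -5.970228200836084 0.03952194005250931
W [ 0.53853092 -0.06761812] 82.79676397188594 0.1826992779970169
[[-0.0034, 0.0046, 0.0379], [-0.0, -0.02, -0.01], 0]
[[-0.0034, 0.0046, 0.0379], [-0.0, -0.02, -0.01], 0]
[[-0.0033, 0.0046, 0.0379], [-0.0, -0.02, -0.01], 0]
[[-0.0033, 0.0046, 0.0379], [-0.0, -0.02, -0.01], 0]
[[-0.0033, 0.0046, 0.0379], [-0.0, -0.02, -0.01], 0]
```

View pics/wr8.png

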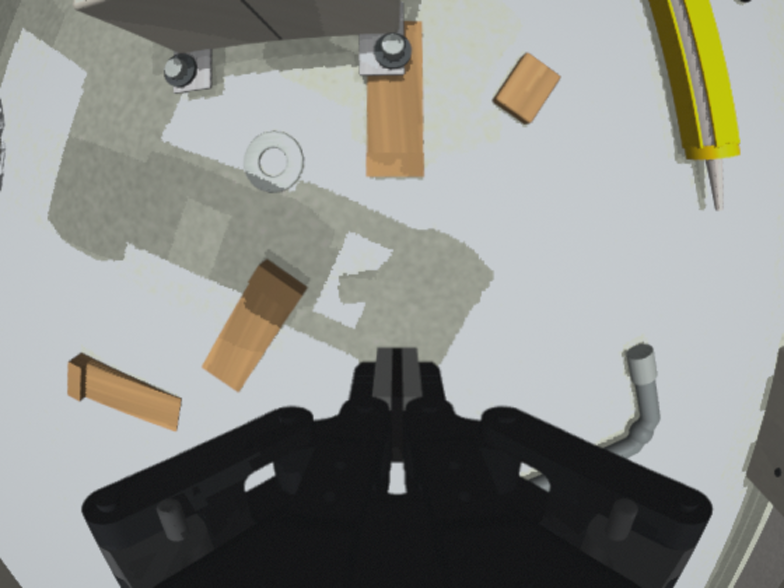

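View pics/sc8.png

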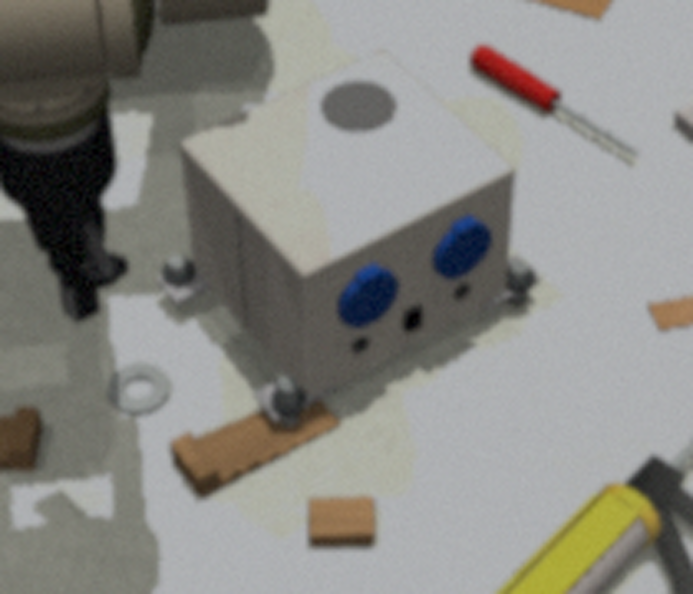

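>>> carry_out(plan=[[[-0.003,0.003,0.038],[0,0,0],0],[[-0.003,0.003,0.038],[0,0,0],0],[[-0.003,0.003,0.038],[0,0,0],0],[[-0.003,0.003,0.038],[0,0,0],0],[[-0.003,0.004,0.038],[0,0,0],0],[[0,0.012,0],[0,0,0],0],[[0,0.012,0],[0,0,0],0],[[0,0,0],[0,0,0],0]])

```text
time_s: 10.5
position: [0.5277, -0.0004, 0.1868]
tool_rot: [[0.994, -0.003, 0.111], [-0.111, 0.001, 0.994], [-0.003, -1.0, 0.0]]
ft_force: [1.0, -0.4, 0.7]
grip_width: -0.0003
```

Run:
```python
from pl import *
o=env.observe();print(o['position'],o['ft_force'],o['time_s'])
p=env.get_image('scene');save('sc9.png',p['image'][100:310,180:420],3)
```

```text
[ 5.27688265e-01 -4.22286152e-04  1.86788898e-01] [ 1.00180006 -0.40522673  0.70692818] 10.5
```

View pics/sc9.png

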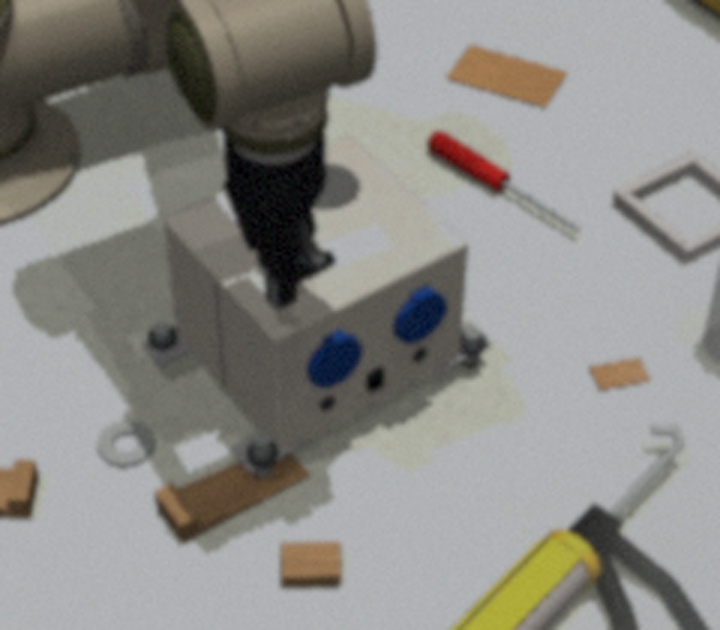

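>>> carry_out(plan=[[[0,0.006,0],[0,0,0],0],[[0,0.004,0],[0,0,0],0],[[0,0.003,0],[0,0,0],0],[[0,0.001,0],[0,0,0],0]])

```text
time_s: 11.05
position: [0.5282, 0.0005, 0.1742]
tool_rot: [[0.994, -0.0, 0.11], [-0.11, 0.0, 0.994], [-0.0, -1.0, 0.0]]
ft_force: [0.1, -1.0, 0.3]
grip_width: 0.0002
```

>>> carry_out(plan=[[[0,0.001,0],[0,0,0],0],[[0,0.001,0],[0,0,0],0]])

```text
time_s: 11.3
position: [0.5283, 0.0005, 0.1724]
tool_rot: [[0.994, 0.0, 0.11], [-0.11, -0.0, 0.994], [0.0, -1.0, -0.0]]
ft_force: [0.3, 0.0, -0.1]
grip_width: -0.0001
```

>>> carry_out(plan=[[[0,0.001,0],[0,0,0],0],[[0,0.001,0],[0,0,0],0]])

```text
time_s: 11.55
position: [0.5282, 0.0005, 0.1703]
tool_rot: [[0.994, 0.0, 0.11], [-0.11, -0.0, 0.994], [0.0, -1.0, -0.0]]
ft_force: [-0.3, 0.7, -0.2]
grip_width: -0.0001
```

>>> carry_out(plan=[[[0,0.0005,0],[0,0,0],0],[[0,0.0005,0],[0,0,0],0]])

```text
time_s: 11.8
position: [0.5283, 0.0005, 0.1697]
tool_rot: [[0.994, 0.001, 0.11], [-0.11, -0.0, 0.994], [0.001, -1.0, -0.0]]
ft_force: [-1.9, 0.2, 6.0]
grip_width: -0.0001
```

>>> carry_out(plan=[[[0,0.0004,0],[0,0,0],0],[[0,0,0],[0,0,0],0]])

```text
time_s: 12.05
position: [0.5284, 0.0005, 0.1697]
tool_rot: [[0.994, 0.001, 0.109], [-0.109, -0.0, 0.994], [0.001, -1.0, -0.0]]
ft_force: [-1.5, -0.1, 7.0]
grip_width: -0.0001
```

Run:
```python
from pl import *
p=env.get_image('scene')
o=env.observe();print(o['position'],o['ft_force'],o['time_s'])
```

```text
[5.28359635e-01 4.61326615e-04 1.69694893e-01] [-2.52989007  0.13792231  7.30595988] 12.1
```

>>> carry_out(plan=[[[0,0.0005,0],[0,0,0],0],[[0,0.0003,0],[0,0,0],0]])

```text
time_s: 12.35
position: [0.5285, 0.0005, 0.1696]
tool_rot: [[0.994, 0.002, 0.109], [-0.109, -0.001, 0.994], [0.002, -1.0, -0.0]]
ft_force: [-4.5, 0.0, 14.1]
grip_width: -0.0002
```

>>> carry_out(plan=[[[0,0,0],[0,0,0],0],[[0,0,0],[0,0,0],0]])

```text
time_s: 12.6
position: [0.5284, 0.0005, 0.1696]
tool_rot: [[0.994, 0.002, 0.109], [-0.109, -0.001, 0.994], [0.002, -1.0, -0.0]]
ft_force: [-3.7, 0.4, 12.0]
grip_width: 0.0
```

>>> carry_out(plan=[[[0,-0.0002,0],[0,0,0],0],[[0,0,0],[0,0,0],0],[[0,0,0],[0,0,0],0],[[0,0,0],[0,0,0],0],[[0,0,0],[0,0,0],0],[[0,0,0],[0,0,0],0],[[0,0,0],[0,0,0],0],[[0,0,0],[0,0,0],0]])

```text
time_s: 13.6
position: [0.5284, 0.0005, 0.1696]
tool_rot: [[0.994, 0.002, 0.109], [-0.109, -0.001, 0.994], [0.002, -1.0, -0.0]]
ft_force: [-2.9, 0.5, 11.2]
grip_width: -0.0007
```

Run:
```python
from h import *
import pickle
o=env.observe();print(o['position'],o['ft_force'],o['time_s'])
p=env.get_image('scene');pickle.dump(p,open('scenePress.pkl','wb'));im=p['image'][130:310,180:390]
save('scPress.png',im,3.3)
```

```text
[5.28427012e-01 4.55082955e-04 1.69605882e-01] [-2.89234131  0.49805923 11.15104556] 13.6
```

>>> carry_out(plan=[[[0,0,0],[0,0,0],0],[[0,0,0],[0,0,0],0],[[0,0,0],[0,0,0],0],[[0,0,0],[0,0,0],0]])

```text
time_s: 14.15
position: [0.5284, 0.0005, 0.1696]
tool_rot: [[0.994, 0.002, 0.109], [-0.109, -0.001, 0.994], [0.002, -1.0, -0.0]]
ft_force: [-3.3, 0.1, 10.8]
grip_width: 0.0003
```

View pics/scPress.png

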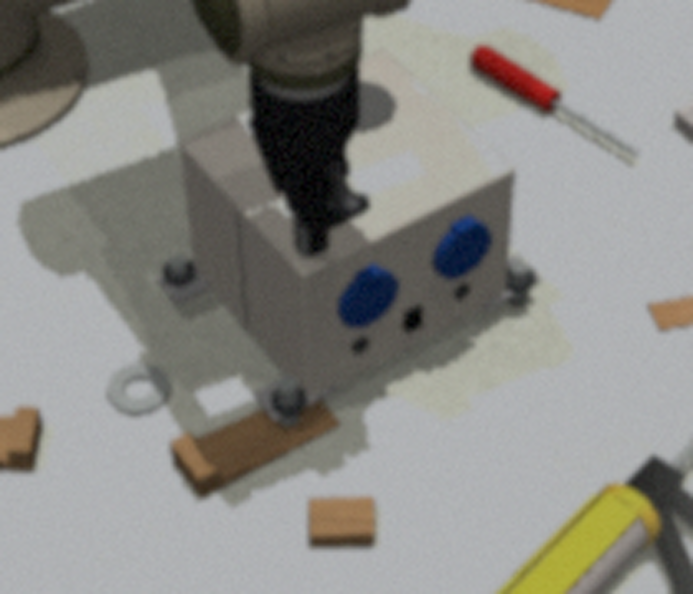

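>>> carry_out(plan=[[[0,-0.003,0],[0,0,0],0],[[0,-0.01,0],[0,0,0],0],[[0,-0.03,0],[0,0,0],0],[[0,-0.04,0],[0,0,0],0],[[0,-0.03,-0.04],[0,0,0],0],[[0,-0.02,-0.05],[0,0,0],0],[[0,0,-0.05],[0,0,0],0],[[0,0,-0.04],[0,0,0],0]])

```text
time_s: 15.15
position: [0.5081, -0.1802, 0.3019]
tool_rot: [[0.994, 0.001, 0.11], [-0.11, -0.0, 0.994], [0.001, -1.0, -0.0]]
ft_force: [0.9, -0.3, -0.4]
grip_width: 0.0001
```

Run:
```python
from fit import *
import pickle
o=env.observe();print(o['position'],o['ft_force'],o['time_s'])
p=env.get_image('scene'); save('scF.png',p['image'][130:310,180:390],3.3)
g=lambda im:cv2.cvtColor(im,cv2.COLOR_RGB2GRAY)
# feature shift on pedestal +x face and far corner/top edge
for ref in('scene0','scene8','scenePress'):
    r=pickle.load(open(ref+'.pkl','rb'))['image']
    for (y0,y1,x0,x1) in((208,240,275,330),(205,235,275,300),(170,200,322,345),(240,262,255,277)):
        a=g(r)[y0:y1,x0:x1].astype(np.float32);b=g(p['image'])[y0:y1,x0:x1].astype(np.float32)
        print(ref,(y0,x0),np.round(cv2.phaseCorrelate(a,b,cv2.createHanningWindow(a.shape[::-1],cv2.CV_32F)),2))
d=[d for d in env.outline_of('short_foot',p) if d['mask'].sum()>4000]
if d:
    q,f=fit([(p,d[0]['mask'].astype(np.float32))],PF,[.4686,.0854,np.radians(-6)]);print('P',q[:2],np.degrees(q[2]),f)
p=env.get_image('top');save('topF.png',p['image'],1.4)
```

```text
[ 0.50812677 -0.18018132  0.30194498] [ 0.8510773  -0.27532812 -0.38187982] 15.15Traceback (most recent call last):
  File "<stdin>", line 11, in <module>
    return _wrapfunc(a, 'round', decimals=decimals, out=out)
    return _wrapit(obj, method, *args, **kwds)
    conv = _array_converter(obj)
ValueError: setting an array element with a sequence. The requested array has an inhomogeneous shape after 1 dimensions. The detected shape was (2,) + inhomogeneous part.
```

View pics/scF.png

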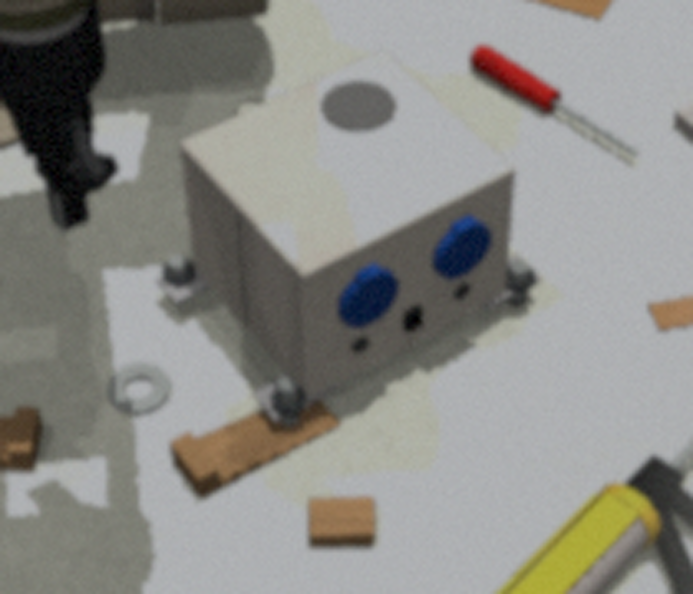

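Run:
```python
from fit import *
import pickle
p=env.get_image('scene')
g=lambda im:cv2.cvtColor(im,cv2.COLOR_RGB2GRAY)
for ref in('scene0','scene8','scenePress'):
    r=pickle.load(open(ref+'.pkl','rb'))['image']
    for (y0,y1,x0,x1) in((208,240,275,330),(170,200,322,345),(240,262,255,277)):
        a=g(r)[y0:y1,x0:x1].astype(np.float32);b=g(p['image'])[y0:y1,x0:x1].astype(np.float32)
        s,c=cv2.phaseCorrelate(a,b,cv2.createHanningWindow(a.shape[::-1],cv2.CV_32F)); print(ref,(y0,x0),np.round(s,2),round(c,2))
d=[d for d in env.outline_of('wedge',p) if np.hypot(*(onz(p,d['pixel'][::-1])[:2]-[.54,-.075]))<.04]
if d:
    q,f=fit([(p,d[0]['mask'].astype(np.float32))],W,[.54,-.07,1.46]);print('W',q[:2],np.degrees(q[2]),f)
d=[d for d in env.outline_of('short_foot',p) if d['mask'].sum()>4000]
if d:
    q,f=fit([(p,d[0]['mask'].astype(np.float32))],PF,[.4686,.0854,np.radians(-6)]);print('P',q[:2],np.degrees(q[2]),f)
```

```text
scene0 (208, 275) [ 0.19 -0.38] 1.1
scene0 (170, 322) [-0.01  0.04] 1.1
scene0 (240, 255) [-0.09 -0.25] 0.96
scene8 (208, 275) [-0.06  0.  ] 1.05
scene8 (170, 322) [ 0.15 -0.18] 0.93
scene8 (240, 255) [-0.21 -0.21] 0.88
scenePress (208, 275) [ 0.12 -0.02] 1.0
scenePress (170, 322) [-0.02 -0.03] 0.97
scenePress (240, 255) [0.15 0.09] 0.54
W [ 0.539124   -0.06788525] 83.33400903627843 0.19371290504932404
```

```bash
python3 -c "
from rig import env
o=env.observe();print(o['position'],o['ft_force'],o['time_s']);print(env.close_job())"
```

```text
[ 0.5083966  -0.17867702  0.3014815 ] [-0.00572989  0.57167535  0.69156831] 15.35
the job is handed in; nothing more can be done
None
```

I pushed the farthest wedge under the short foot by its heel, thin end first, until it was snug. It moved about 85 mm, and the push force levelled out at 5–6 N.

**Rocking test:** I pressed down beside `corner_top` at 11–12 N for about 2 s. The fingertip height stayed at 169.6 mm, so the corner did not dip, and no second push was needed. I then lifted the hand clear to 0.30 m and handed the job in at 15.35 s.

**Last checks:**
- **Pedestal:** Image features moved 0.4 px or less from the start, and 0.2 px or less between pressing and release. That means it is in place and level to about 1 mm.
- **Wedge:** The foot sits on the slope, about 30 mm towards the thin end from the wedge's middle. It is within a few mm of the centre line.
- **Other things:** Those visible in the final scene crop look undisturbed. I did not get a final top-camera picture because that script stopped on a printing error.

**Disagreements:** The scene and top cameras differed by 2–4 mm on the pedestal's position, and the final pedestal outline fit found nothing usable. The sideways force reached about 4 N for a moment during the press, with no visible movement.

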